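Square a posting carton into the parcel gauge and bring the slide up to it

ROBOT

A 6-joint arm with a two-finger parallel gripper is mounted at the origin on the work surface. World frame = base frame: x ahead of the robot, y to its left, z up, the work surface at z = 0. Lengths are in mm, angles in rad, forces in N, time in s.
With the tool pointing down it reaches from about 275 to 825 mm from the base axis. Payload 5.2 kg.
Tool frame: the origin (TCP) lies at the very end of the fingers, on their centre line; the grasp point (between the pads) lies 19 mm behind it; z points along the fingers, y is the line along which they close (so a half turn about z gives the same grasp; the last joint's range is limited). The gripper opens to 93 mm and grips with 3 to 60 N. Pads are 15 mm wide; open, the fingers measure 128 mm over their backs; the gripper's body (75 mm by 188 mm) begins 65 mm behind the grasp point.
Start: joints at [0.978, 0.259, 1.535, -0, 1.348, -0.203], TCP at [208.981, 508.755, 187.753] pointing down, gripper open.
Joint ranges: [-3.14, 3.14], [-0.91, 2.08], [0.19, 2.58], [-1.22, 4.36], [0.22, 2.71], [-3.12, 3.12]. Speed limits (rad/s): [2.57, 2.57, 3.14, 3.14, 3.14, 3.14].

INTERFACE

Orientations are given as [roll, pitch, yaw] about the fixed x, y, z axes, in that order (R = Rz(yaw) Ry(pitch) Rx(roll)).
In Python, from bench import robot gives the robot as it stands. The module is installed in compiled form; this text tells all that it offers. Calls block until the motion is done:
- robot.move_ptp(position, orientation): joint-space move of the TCP to a pose.
- robot.move_linear(position, ori=None, speed=150, f_stop=None): straight line of the TCP; ori=None keeps the orientation; speed is the mean speed in mm/s. With f_stop (N) it stops when the force on the tool has changed by that much, and returns True; else False.
- robot.move_j(angles): joint-space move.
- robot.move_gripper(opening): opening from 0.0 (shut) to 1.0 (fully open); the grip force is fixed at half the most; returns when the fingers have stopped.
- robot.sleep(seconds).
- robot.inverse_kinematics(position, orientation): joint angles nearest the present ones, or None.
- robot.get_image(name): name is "side" or "top"; returns a dict with "img" (480x640x3 uint8, blue, green, red), "fovy" (degrees; the focal length in pixels is half the picture's height over the tangent of half this angle, whatever the lens; pixels are square), "cx", "cy" (the principal point, pixels), "k1" (the pictures are not rectified: a ray, as slopes to the right and down, at radius r is drawn at 1 + k1 r^2 times it, then the intrinsics apply), "eye" and "orientation" of the camera in the world. Camera axes: x right, y down, z forward; pixel columns grow to the right and rows downward; lengths in mm; the calibration is good to about 2 mm. A picture is of the moment at which its call begins. There is no depth.
A pose or a line that the arm cannot do raises robot.MotionError and nothing moves.
- robot.hand_in(): hands the job in; it is judged then, once.
Readings, each from a call of its own:
- robot.current_t(): time.
- robot.current_qpos(): joint angles.
- robot.current_joint_vel(): joint speeds.
- robot.current_joint_efforts(): joint torques, N m.
- robot.current_tcp_pos(): TCP position.
- robot.current_eef_rot(): TCP orientation.
- robot.current_contact_force(): force on the tool from outside, world axes, zero at the start.
- robot.current_ft_torque(): the same for the moment, N m.
- robot.current_gripper_width(): opening from 0.0 (shut) to 1.0 (fully open).
- robot.current_finger_force(): force on a finger pad.
Only numpy, scipy, OpenCV 4.12 (cv2) and the standard library are available. Lean on these libraries where they do the work, as an engineer would, in place of code of your own. Each camera call takes 0.05 s, during which the arm holds its last target. There are 200 camera calls.

TASK

The brown posting carton on the shop counter has to be measured for postage. Push it along the counter, without lifting or tipping it, until it sits flush in the corner of the aluminium measuring gauge, with a long side against the back fence and an end against the end stop, and push the gauge's steel slide along the fence until it rests against the carton's other end. Take the hand away and leave the carton and slide like that; do not shift the other goods that stand about.

Things in the scene. Friction and masses are not known exactly. Their poses are not given: they have to be found in the camera images.
- gauge: parcel gauge fixed to the counter: aluminium back fence (40 mm deep and high, yellow rule on top) with an end stop (12 mm thick, 60 high) at its left end. Origin: inner corner of fence and stop, on the counter; x away from the robot, y left along the fence. Fence's front face: x = 0, y +30 to -500 mm; stop's inner face: y = 0, x 0 to -150 mm. The carton belongs at x < 0, y < 0
- carton: closed brown cardboard carton with a strip of tan tape and a small white docket, 110 mm (its x) by 180 mm (its y, the long side) by 70 mm high, 0.35 to 0.7 kg, the same turned half round. Origin at the centre of its underside. It starts flat on the counter, its centre 100 to 140 mm before the fence, turned up to 20 degrees from the gauge
- slide (a joint): travel of the slide, m: 0 = right end, grows as pushed left (gauge +y) to 0.33; its measuring face is at gauge y = -0.35 + value. A shoe of folded steel sheet riding on the fence, 95 mm long along it, reaching 125 mm before it, top 62 mm up, too wide to grip. Stays where left; about 2 N moves it, and it can push the carton along
- slide_face (a point): centre of the slide's measuring face (the upright flange that meets the carton's end, 121 mm wide, from 4 to 61 mm above the counter), 64.5 mm before the fence and 35 mm above the counter; axes as the gauge's
- slide_push (a point): centre of the slide's outer flange, its flat right face (121 mm wide, from 4 to 61 mm above the counter), where it is pushed towards gauge +y; 95 mm right of the measuring face; axes as the gauge's
- sprayer: amber trigger spray bottle with a white head, 58 mm across, 178 mm tall; origin at the centre of its underside; to be left alone
- feed_bottle: white plant-feed bottle with a green label and cap, 58 mm across, 150 mm tall; origin at the centre of its underside; to be left alone
- oil_bottle: small amber bottle with a black cap, 54 mm across, 140 mm tall; origin at the centre of its underside; to be left alone
- pot: empty terracotta pot, 92 mm across the rim, 80 mm tall; origin at the centre of its underside; to be left alone
- tape_roll: roll of brown parcel tape lying flat, 104 mm across, 48 mm high; origin at the centre of its underside; to be left alone
- seed_box: white and green seed box standing upright, 45 by 65 mm, 100 mm tall; origin at the centre of its underside; to be left alone
- marker: black and white marker pen, 120 mm long, 16 mm thick, lying along its x from -35 to +85 mm; origin under its white barrel; to be left alone

How it is judged (in metres and radians):
At the end, for the whole second after the job is handed in: the carton lies flat and at rest, square to the gauge within 0.03 rad, its long side within 4 mm of the fence and its end within 4 mm of the stop, and the slide's face has come up to the carton's other end to within 5 mm (joint value at least 0.165, contact at about 0.170) (x of carton in the frame of gauge between -0.059 and -0.05 m and y of carton in the frame of gauge between -0.094 and -0.085 m and angle between the y axis of carton and the y axis of gauge, either way round below 0.03 rad and height (world z) of carton below 0.004 m and value of joint slide above 0.165 m and linear speed of carton below 0.01 m/s); the robot touches nothing.
It fails at once if the carton is lifted off the counter or tipped (height (world z) of carton above 0.01 m or angle between carton's own z axis and vertical above 0.12 rad).
It fails at once if one of the other goods is shifted by more than 20 mm (distance of any of sprayer, feed_bottle, oil_bottle, pot, tape_roll, seed_box, marker from where it was at the start of the episode above 0.02 m).
It also fails if it takes over 45 s, if anything falls off the work surface, if the arm or the gripper's body presses on something with over 40 N, if the wrist force passes 120 N, or if a joint passes its speed limit or range.

## Working session

There is one attempt and no reset: what is moved stays moved. The work goes in short steps, each a Python script; the robot and the scene stay as the last script left them, time stands still between calls to the robot, and variables do not carry over. Pictures are saved under pics/ and viewed, at most 10 in all, crops included, and the job is handed in when it is done.

```bash
mkdir -p pics
cat > h.py <<'E'
import numpy as np, cv2
from bench import robot
from scipy.spatial.transform import Rotation as R
def snap(n,f=None):
    d=robot.get_image(n)
    if f: cv2.imwrite('pics/'+f,d['img'])
    return d
def cam(d):
    o=np.array(d['orientation'],float)
    M=o if o.shape==(3,3) else R.from_euler('xyz',o).as_matrix()
    f=240/np.tan(np.radians(d['fovy'])/2)
    return M,np.array(d['eye'],float),f
def ray(d,px):
    M,e,f=cam(d); p=(np.array(px,float)-[d['cx'],d['cy']])/f
    q=p.copy()
    for _ in range(30): q=p/(1+d['k1']*(q@q))
    return e,M@np.array([q[0],q[1],1])
def atz(d,px,z):
    e,v=ray(d,px); return e+v*(z-e[2])/v[2]
def proj(d,P):
    M,e,f=cam(d); c=M.T@(np.array(P,float)-e); q=c[:2]/c[2]
    return q*(1+d['k1']*(q@q))*f+[d['cx'],d['cy']]
def tri(d1,p1,d2,p2):
    e1,v1=ray(d1,p1); e2,v2=ray(d2,p2)
    s=np.linalg.lstsq(np.c_[v1,-v2],e2-e1,rcond=None)[0]
    a,b=e1+s[0]*v1,e2+s[1]*v2
    return (a+b)/2,np.linalg.norm(a-b)
E
python3 - <<'E'
from h import *
for n in('top','side'):
    d=snap(n,n+'0.png'); print(n,{k:d[k] for k in d if k!='img'})
print(robot.current_t(),robot.current_eef_rot())
E
```

```text
top {'fovy': 46.13518526391014, 'cx': 327.4640048044722, 'cy': 238.09347829172597, 'k1': -0.05885071244514739, 'eye': array([ 474.84693887,   43.96508636, 1215.3666434 ]), 'orientation': array([-3.06481381, -0.01783957, -1.55597869])}
side {'fovy': 44.26964198983002, 'cx': 312.8861549802796, 'cy': 235.4062435820368, 'k1': 0.06516649223615376, 'eye': array([-120.54124784, -639.4415422 , 1144.42581696]), 'orientation': array([-2.42138937, -0.01361477, -0.80487668])}
0.1 [-3.14000411e+00 -3.61204117e-04  2.75178871e+00]
```

View pics/top0.png

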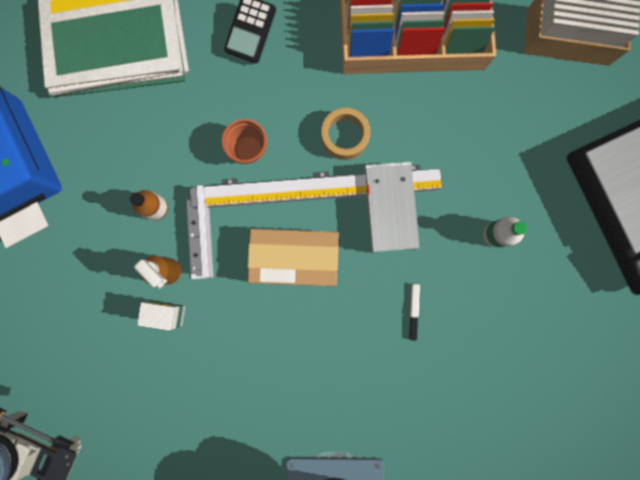

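View pics/side0.png

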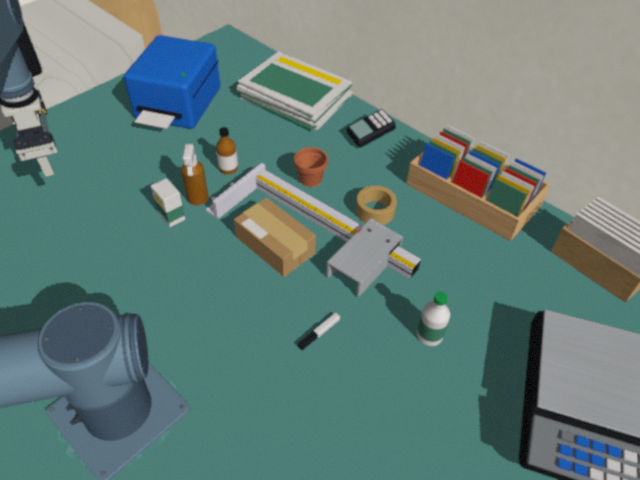

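The top view shows the carton at about (293,257), the fence running from (200,195) to (440,180), the stop at x≈200, the slide at (393,207), the marker at (414,310), and the feed bottle at (505,232). The side view shows the carton at (275,237) and the slide at (365,255). I'll take crops to get precise corners.

Run:
```python
import cv2
for n,(x,y,w,h) in {'top':(180,150,265,195),'side':(200,155,230,150)}.items():
    i=cv2.imread(f'pics/{n}0.png')[y:y+h,x:x+w]
    i=cv2.resize(i,None,fx=3,fy=3,interpolation=cv2.INTER_CUBIC)
    cv2.imwrite(f'pics/{n}c.png',i)
```

```text
(no output)
```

View pics/topc.png

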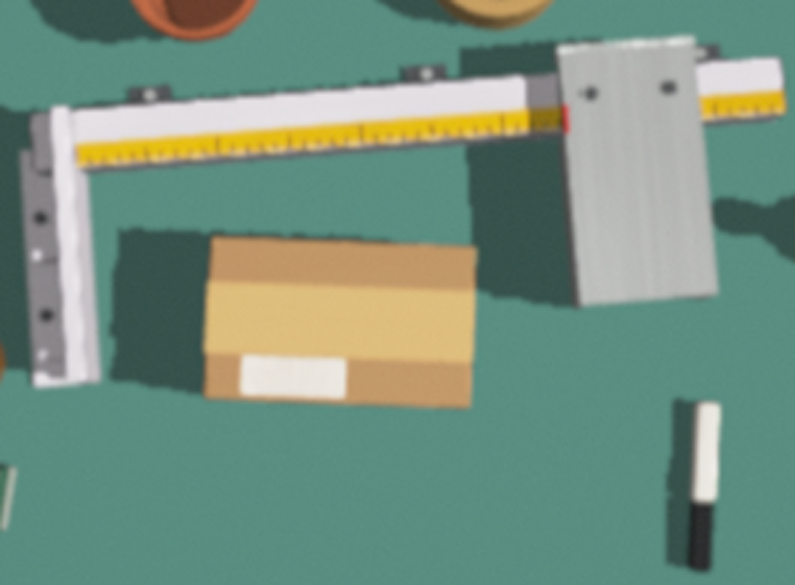

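View pics/sidec.png

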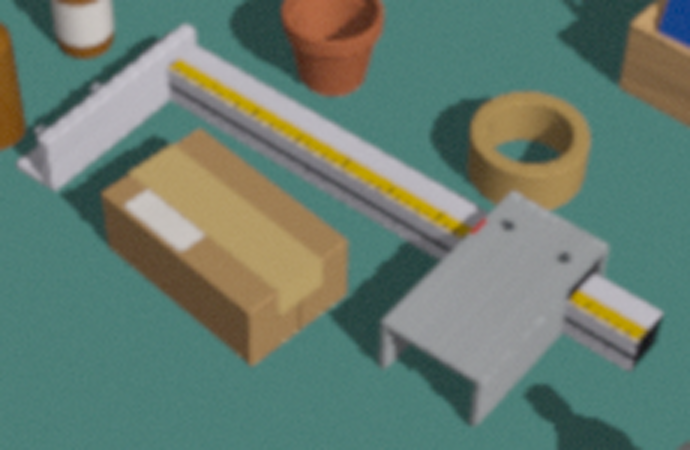

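Top crop (3×, offset 180,150) shows the carton's top face at (212,237), (477,247), (471,408), (205,397). The slide top is at (557,45), (695,38), (718,295), (580,306), and the fence front edge runs from (78,166) to (785,114). The same points appear in the side crop, so I'll triangulate them.

Run:
```python
from h import *
T=snap('top');S=snap('side')
t=lambda p:np.array(p)/3+[180-1/3,150-1/3]; s=lambda p:np.array(p)/3+[200-1/3,155-1/3]
pts={'cBL':((205,397),(104,193)),'cTL':((212,237),(199,131)),'cTR':((477,247),(347,240)),'cBR':((471,408),(252,308)),
'sFL':((557,45),(516,193)),'sFR':((695,38),(607,245)),'sNR':((718,295),(478,383)),'sNL':((580,306),(383,322)),
'fL':((78,166),(170,80)),'fR':((785,114),(640,338)),'stNb':((98,381),(52,188)),'stNt':((84,380),(40,155)),'mk':((706,403),None)}
P={}
for k,(a,b) in pts.items():
    if b: P[k],g=tri(T,t(a),S,s(b)); print(k,P[k].round(1),round(g,1))
print('marker white end/black end',atz(T,t((706,403)),8),atz(T,t((701,570)),8))
for n,p,z in(('feed cap',(519,227),150),('seed',(160,315),100),('sprayer base',(165,268),60)): print(n,atz(T,p,z).round(0))
# gauge fit: top-view, text heights, unknown x,y,yaw; carton and slide too
from scipy.optimize import least_squares
def fit(model,x0):
    def r(v):
        c,si=np.cos(v[2]),np.sin(v[2]);o=[]
        for k,m in model.items():
            m=m(v) if callable(m) else m
            W=[v[0]+c*m[0]-si*m[1],v[1]+si*m[0]+c*m[1],m[2]]
            o+=list(proj(T,W)-t(pts[k][0]))
            if pts[k][1]: o+=list(proj(S,W)-s(pts[k][1]))
        return np.array(o)
    q=least_squares(r,x0,loss='soft_l1'); print(q.x,q.fun.round(1)); return q.x
g=fit({'fL':(0,0,40),'fR':(0,-500,40),'stNb':(-150,0,0),'stNt':(-150,0,60),
 'sNL':lambda v:(-125,-350+v[3],62),'sNR':lambda v:(-125,-445+v[3],62)},[600,250,0.05,0])
c=fit({'cBL':(-55,90,70),'cTL':(55,90,70),'cTR':(55,-90,70),'cBR':(-55,-90,70)},[470,100,0.])
a=g[2];d=c[:2]-g[:2];print('carton in gauge',d@[np.cos(a),np.sin(a)],d@[-np.sin(a),np.cos(a)],np.degrees(c[2]-a), 'yaw',np.degrees(a))
```

```text
cBL [472.7 183.8  65.9] 3.3
cTL [581.  183.1  61.6] 0.7
cTR [576.3   2.1  68.1] 0.1
cBR [468.2   3.7  74. ] 3.5
sFL [721.2 -53.6  54.5] 3.6
sFR [ 725.5 -148.1   60.9] 0.3
sNR [ 546.6 -164.5   60. ] 0.1
sNL [538.9 -70.6  58.7] 3.3
fL [635.3 284.7  17.2] 3.2
fR [ 678.7 -217.3   41.8] 6.1
stNb [4.817e+02 2.697e+02 4.000e-01] 0.7
stNt [480.3 273.6  40.2] 4.0
marker white end/black end [ 472.32186546 -165.47483783    8.        ] [ 353.8108781  -162.52622447    8.        ]
feed cap [ 584. -342.  150.]
seed [404. 352. 100.]
sprayer base [497. 357.  60.]
[6.30711572e+02 2.81791192e+02 9.25496309e-02 8.02537683e+00] [-0.3  0.2 -1.6 -4.7  0.2 -0.1 -2.3  0.9  1.   0.1  0.2  0.5  0.2  0.2
  1.7 -4.5  0.5 -0.2 -1.1 -0.7  0.4 -0.1  0.2 -0.4]
[ 5.23822477e+02  9.27988523e+01 -1.99236815e-02] [ 0.2  0.4 -1.5 -0.7  0.3 -0.3 -0.  -1.9  0.2 -0.4  0.4 -0.6  0.4 -0.1
 -1.1  1.4]
carton in gauge -123.89785774817781 -178.30508615829197 -6.444246106455788 yaw 5.302703244462138
```

Fits are consistent: carton top comes out around z≈68 (expected 70), slide top ~60 and yaw ~5.3° from independent edges; the outlier picks fL and stNt were down-weighted. Gauge origin is (631,282), and the carton sits at gauge (-124,-178), turned -6.4°. First I'll push the carton to the fence with both open fingers so it squares up.

```bash
cat >> h.py <<'E'
G=np.array([630.7,281.8]);A=0.0925
def W(x,y,z):
    c,s=np.cos(A),np.sin(A); return [G[0]+c*x-s*y,G[1]+s*x+c*y,z]
def gpos():
    p=np.array(robot.current_tcp_pos()); d=p[:2]-G; c,s=np.cos(A),np.sin(A)
    return np.round([c*d[0]+s*d[1],-s*d[0]+c*d[1],p[2]],1)
E
python3 - <<'E'
from h import *
p=robot.current_tcp_pos()
robot.move_linear([p[0],p[1],300],speed=250)
o=[np.pi,0,A+np.pi-2*np.pi]
robot.move_ptp(W(-235,-178,220),o)
robot.move_linear(W(-235,-178,22),speed=150)
print(gpos(),robot.current_qpos(),robot.current_contact_force())
print(robot.move_linear(W(-105,-178,22),speed=45,f_stop=15),gpos(),robot.current_contact_force(),robot.current_t())
robot.move_linear(W(-160,-178,22),speed=100)
robot.move_linear(W(-160,-178,200),speed=250)
snap('top','top1.png');print(robot.current_t())
E
```

```text
[-234.4 -178.    22.6] [-6.80081297e-02  2.28930255e-01  2.04682005e+00  9.23345653e-06
  8.64514819e-01 -1.73142735e+00] [-0.02553962  0.37923668  0.38770013]
True [-119.9 -178.1   21.2] [-0.22803456 -0.22623596 -0.00127171] 6.3167
7.7583
```

The push stopped at gauge x -119.9, where contact at the fence was expected. Next, the slide.

Run:
```python
from h import *
o=[np.pi,0,A-np.pi/2]
robot.move_gripper(0.3)
robot.move_ptp(W(-64,-485,200),o)
robot.move_linear(W(-64,-485,30),speed=150)
print(gpos(),robot.current_qpos(),robot.current_t())
print(robot.move_linear(W(-64,-255,30),speed=35,f_stop=20),gpos(),robot.current_contact_force(),robot.current_t())
robot.move_linear(W(-64,-330,30),speed=120)
robot.move_linear(W(-64,-330,200),speed=250)
robot.move_ptp(W(-235,-330,220),o)
i=snap('top')['img'];j=snap('side')['img']
f=lambda i,x,y,w,h:cv2.resize(i[y:y+h,x:x+w],(w*3,h*3),interpolation=cv2.INTER_CUBIC)
cv2.imwrite('pics/t2.png',f(i,180,150,265,195)); cv2.imwrite('pics/s2.png',f(j,200,155,230,150)); print(robot.current_t())
```

```text
[ -63.3 -485.5   31.1] [-4.98720618e-01  5.59068561e-01  1.47982975e+00 -4.04466078e-06
  1.10069753e+00  2.55032496e+00] 13.7167
False [ -62.4 -255.6   31.4] [ 0.63590928 -4.06142832  5.59823546] 20.4417
22.875
```

View pics/t2.png

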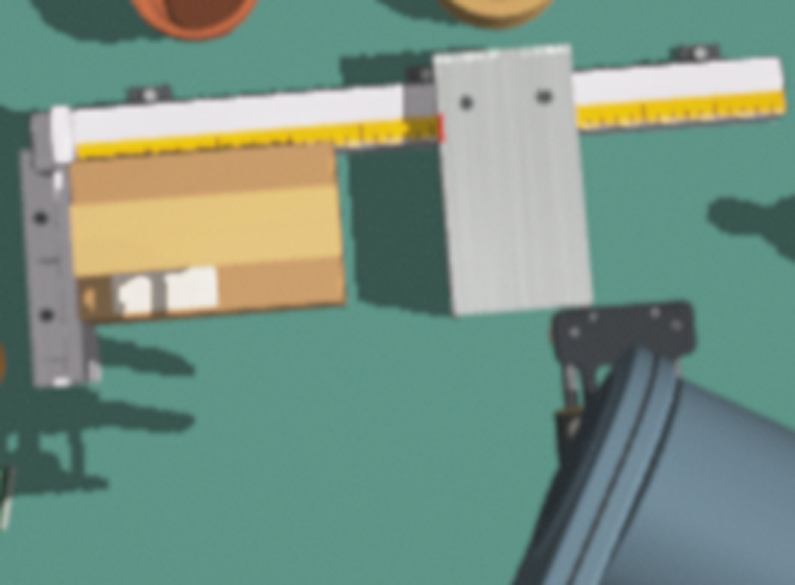

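View pics/s2.png

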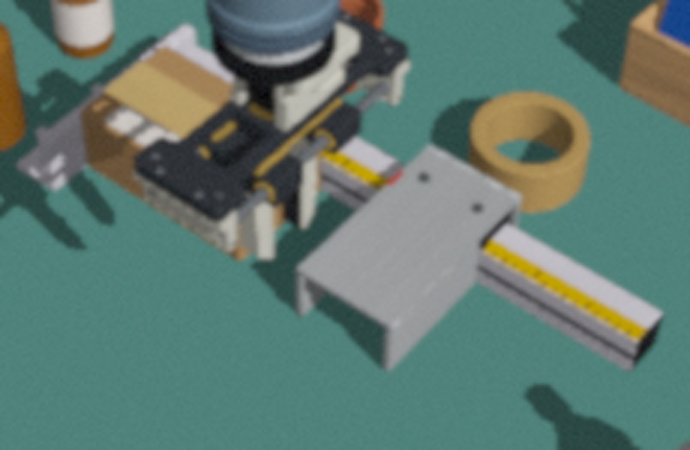

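The carton looks flush in the corner: its top corners are near (70,165), (335,145), (345,303), (78,320). The slide, though, stands at face x≈445, about 75 mm short of the carton. That equals my 75 mm retreat, so the retreat seems to have dragged it back. I'll push it again in small monitored steps and check before retreating.

Run:
```python
from h import *
o=[np.pi,0,A-np.pi/2]
robot.move_ptp(W(-64,-400,150),o)
robot.move_linear(W(-64,-400,30),speed=150)
print(robot.current_t(),robot.current_contact_force())
for y in (-375,-345,-315):
    r=robot.move_linear(W(-64,y,30),speed=60,f_stop=9)
    print(y,r,gpos(),np.round(robot.current_contact_force(),1),robot.current_t())
    if r: break
i=snap('top')['img'];j=snap('side')['img']
f=lambda i,x,y,w,h:cv2.resize(i[y:y+h,x:x+w],(w*2,h*2),interpolation=cv2.INTER_CUBIC)
cv2.imwrite('pics/m.png',np.vstack([f(i,180,140,270,150),f(j,190,150,270,150)])); print(robot.current_t())
```

```text
24.6333 [-0.48736781 -0.35492046 -0.06587837]
-375 False [ -63.9 -374.6   30.1] [-0.5 -0.2 -0.3] 25.2
-345 False [ -64.1 -344.4   30. ] [-0.2  1.2 -0.3] 25.85
-315 False [ -64.  -314.3   30. ] [-0.2 -0.3  0.6] 26.5
26.6
```

View pics/m.png

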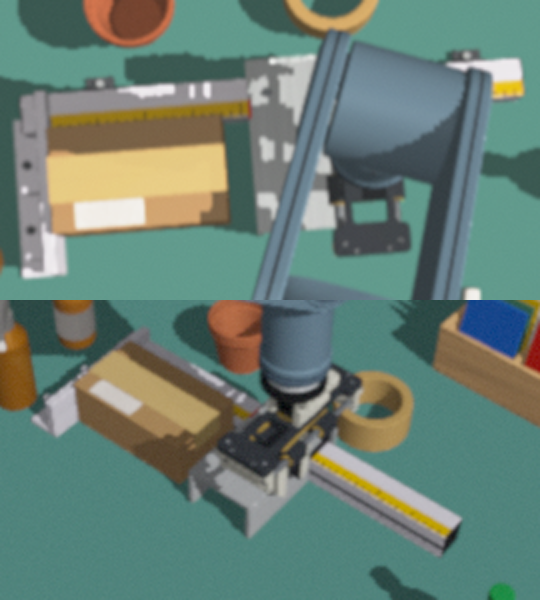

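Mid-push, the slide's near-left corner is at (258,232) and the carton's end at (228,220) in the top half. That leaves a gap of about 25 mm, with the fingers properly outside the flange. Contact should come at hand y ≈ -287, so the first push ran too far. I'll creep up to it with a low force stop.

Run:
```python
from h import *
for y in (-300,-292,-288,-285,-282):
    r=robot.move_linear(W(-64,y,30),speed=25,f_stop=6)
    print(y,r,gpos(),np.round(robot.current_contact_force(),1),robot.current_t())
    if r: break
i=snap('top')['img'];j=snap('side')['img']
f=lambda i,x,y,w,h:cv2.resize(i[y:y+h,x:x+w],(w*3,h*3),interpolation=cv2.INTER_CUBIC)
cv2.imwrite('pics/n.png',np.vstack([f(i,185,170,170,100),f(j,210,160,170,100)])); print(robot.current_t())
```

```text
-300 False [ -64.  -299.6   30. ] [-0.2  0.4 -0.2] 27.35
-292 False [ -64.1 -291.5   30. ] [-0.1  0.2 -0.5] 27.8167
-288 False [ -64.  -287.7   30. ] [ 0.7  0.3 -0.6] 28.125
-285 False [ -64.  -284.7   30. ] [ 0.5 -0.2 -0.1] 28.3917
-282 True [ -64.  -284.6   30. ] [ 1.1 -3.6  0.9] 28.6
28.7
```

View pics/n.png

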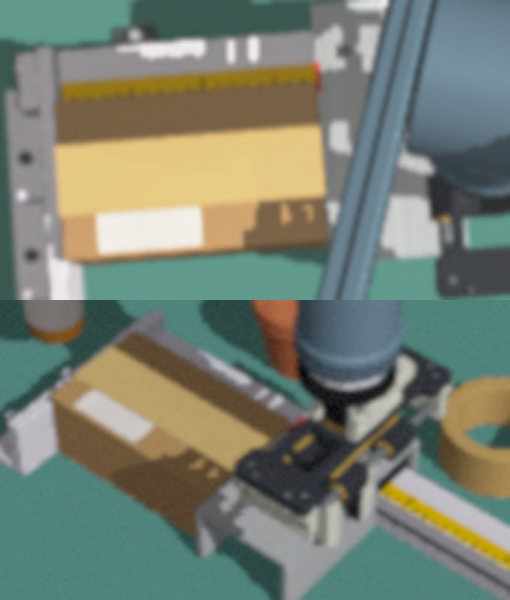

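The slide face now meets the carton's end, at (328,240). I'll retreat straight back a short way, lift, and give the carton a gentle confirming push to the fence.

Run:
```python
from h import *
robot.move_linear(W(-64,-310,30),speed=50)
robot.move_linear(W(-64,-310,150),speed=200)
o=[np.pi,0,A-np.pi]
robot.move_ptp(W(-190,-90,200),o)
robot.move_gripper(1.0)
robot.move_linear(W(-190,-90,22),speed=180)
robot.move_linear(W(-140,-90,22),speed=80,f_stop=10)
print(robot.move_linear(W(-112,-90,22),speed=30,f_stop=10),gpos(),robot.current_t())
robot.move_linear(W(-180,-90,22),speed=100)
robot.move_linear(W(-180,-90,200),speed=220)
robot.move_ptp(W(-300,-150,220),o)
print(robot.current_t())
i=snap('top')['img'];j=snap('side')['img']
f=lambda i,x,y,w,h:cv2.resize(i[y:y+h,x:x+w],(w*3,h*3),interpolation=cv2.INTER_CUBIC)
cv2.imwrite('pics/q.png',np.vstack([f(i,185,170,220,100),f(j,210,160,220,100)])); print(robot.current_t())
```

```text
True [-119.9  -90.1   21.5] 37.4667
39.7667
39.8667
```

View pics/q.png

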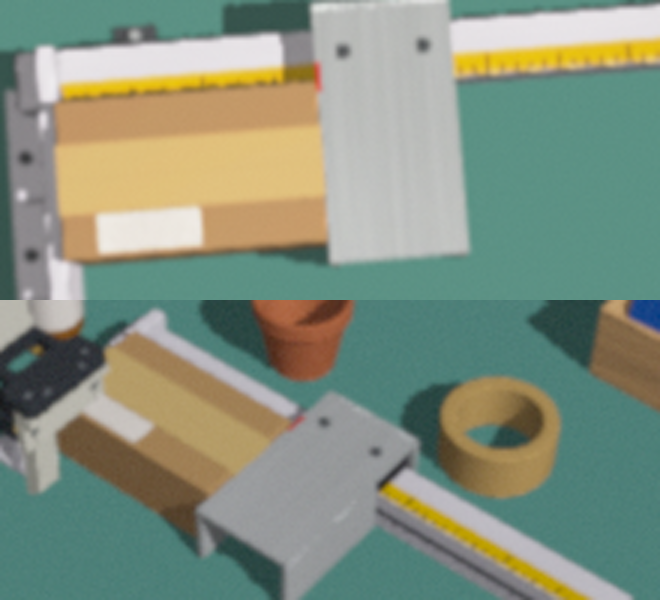

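The carton is flush against fence and stop, and the slide's edge from (315,85) to (328,262) lies along its end with no gap. The hand is clear, so I'm handing in.

```bash
python3 -c "
from bench import robot
print(robot.hand_in(),robot.current_t())"
```

```text
the job is handed in; nothing more can be done
the job is handed in; nothing more can be done
```

The job is handed in (verdict not shown) at about 40 s of the 45 s allowed: in the last pictures the carton sits flush in the gauge corner with the slide against its other end, the hand is clear and no other goods were seen to have moved, but my first slide push overran and the slide came back about 75 mm, so I pushed it again.

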